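Press a sample carrier down and slide it under the copy stage's leaf spring

TASK

Load the flat sample carrier into the copy stage: with the fingertips on the rubber finger pad behind its rib, press the carrier down against the sprung bed until it is low enough to go under the bridge, then, still pressing down hard, push it along under the bridge and its leaf spring until its front edge is home against the end stop. Then let go and take the hand away; the spring keeps it there. Only press and push the carrier, do not lift it, and leave everything else on the table where it is.

Things in the scene. Friction and masses are not known exactly. Their poses are not given: they have to be found in the camera images.
- jig: Copy stage fixed to the table: dark base plate 350 x 140 x 12 mm with a lane along x. Origin: centre of the base's underside, on the table top and lane centre line; +x is the pushing direction (bridge and stop at +x), z up. Side rails: inner faces y = +/-47 mm, outer +/-57, tops 36 mm above the table. Place and turn vary; +x points roughly to the robot's right (room -y).
- carrier: Loose flat aluminium plate 160 (x) x 90 (y) x 14 mm, 0.45 kg, four round dark samples on its front half. Origin: centre of its underside, axes as the stage's. Starts flat on the sprung bed, short of the bridge, underside 28 mm and top 42 mm above the table: too high for the bridge. Home: front edge (x = +80 mm) on the end stop, origin at x = 50 mm of the stage.
- finger_pad (a point): Centre of the top of the carrier's rubber finger pad, 40 x 80 mm: carrier x = -58 mm, y = 0, 15 mm above its underside (43 mm above the table at the start). In front of the pad (x = -38 to -28 mm) a rib across the carrier rises to 22 mm above the underside: a finger on the pad can push against it. At home the rib is still 15 mm short of the bridge.
- bridge_mouth (a point): Middle of the lower near edge of the bridge: x = 37 mm, y = 0 of the stage, 38 mm above the table. The steel bridge bar crosses the lane from x = 37 to 53 mm, from 38 mm (underside) to 54 mm above the table, on posts at y = +/-53 to 67 mm.
- stop_face (a point): Middle of the end stop's face: x = 130 mm, y = 0 of the stage, 28 mm above the table. The stop's top is 44 mm above the table.
- platen (a joint): How far the white sprung bed under the carrier (the lane's floor) is pressed down, in m: 0 raised, 0.008 on its hard stop; stays level. Pressed through the carrier it starts down at about 5 N, clears the bridge at 4 mm (about 9 N) and bottoms at about 13 N (each +/-1.5 N with the carrier's weight); 6 to 7 mm is a good depth to slide at. Springs back when released.
- leaf (a joint): Angle of the leaf drag spring, rad: 0 at rest, grows as it is lifted. Steel strip 50 x 16 mm hinged at the bridge's far side 46 mm above the table, sloping down to +x; tip 27 mm above the table at x = 100 mm of the stage. The carrier's front lifts it to 0.15 to 0.25 rad; it then drags on the carrier's top with 5 to 7 N. Pushing takes roughly 5 to 12 N.
- jar_a: Small ink jar, 52 mm across, 65 mm tall, beside the stage; leave it alone. Origin: centre of its underside.
- jar_b: Small jar, 48 mm across, 70 mm tall, beyond the end stop; leave it alone. Origin: centre of its underside.
- tape: Roll of paper tape lying flat, 90 mm across, 22 mm high, beside the stage; leave it alone. Origin: centre of its underside.
- spatula: Spatula about 180 mm long lying beside the stage, on its -y side; leave it alone. Origin: centre of its underside.
- mug: White mug, 80 mm across, 90 mm tall, off to the left; leave it alone. Origin: centre of its underside.
- boards: Flat stack of mount boards 105 x 148 x 12 mm, off to the left; leave it alone. Origin: centre of its underside.
- weight: Dark paper weight with a knob, 60 mm across, 60 mm tall, off to the right; leave it alone. Origin: centre of its underside.
Mind the look-alikes: they are no part of the job. What is shaped like the carrier but orange or yellow is not meant.

How it is judged:
On the way, in this order (a step that is already met when the one before it is completed fails the run):
1. the carrier is pressed down by the fingers until it is low enough for the bridge (contact force between the fingers and carrier above 4 N and value of joint platen above 0.0042 m and x of carrier in the frame of jig below 0 m), for 0.05 s.
2. still pressed, its front has gone under the leaf spring (contact force between the fingers and carrier above 4 N and value of joint leaf above 0.1 rad and x of carrier in the frame of jig above 0.03 m), for 0.05 s.
At the end, for the whole second after the job is handed in: The carrier lies at rest in the lane, flat and straight, its front edge within 3.5 mm of the end stop, held down under the bridge and the lifted leaf spring (x of carrier in the frame of jig between 0.0465 and 0.054 m and y of carrier in the frame of jig between -0.006 and 0.006 m and z of carrier in the frame of jig below 0.026 m and angle between the x axis of carrier and the x axis of jig, either way round below 0.05 rad and angle between carrier's own z axis and vertical below 0.06 rad and value of joint leaf above 0.1 rad and linear speed of carrier below 0.01 m/s); the robot touches nothing.
It fails at once if the carrier is lifted or tipped up (more than 15 mm above its raised height, or tilted over 0.3 rad) (z of carrier in the frame of jig above 0.043 m or angle between carrier's own z axis and vertical above 0.3 rad).
It fails at once if a bystander is pushed more than 20 mm (distance of any of jar_a, jar_b, tape, spatula, mug, boards, weight from where it was at the start of the episode above 0.02 m).
It also fails if it takes over 42 s, if anything falls off the work surface, if the arm or the gripper's body presses on something with over 40 N, if the wrist force passes 120 N, or if a joint passes its speed limit or range.

ROBOT

A 7-joint arm with a two-finger parallel gripper is mounted at the origin on the work surface. World frame = base frame: x ahead of the robot, y to its left, z up, the work surface at z = 0. Lengths are in m, angles in rad, forces in N, time in s.
With the tool pointing down it reaches from about 0.4 to 0.85 m from the base axis. Payload 6.9 kg.
Tool frame: the origin (TCP) lies midway between the tips of the shut fingers; the grasp point (between the pads) lies behind it (ctrl.pinch_z is the z of the grasp point in the tool frame, in m); z points along the fingers, y is the line along which they close (so a half turn about z gives the same grasp; the last joint's range is limited). The gripper opens to 85 mm and grips with 20 to 120 N. Pads are 22 mm wide; open, the fingers measure 114 mm over their backs; the gripper's body (76 mm by 85 mm) begins 54 mm behind the grasp point. The pads swing forward as they close: fully open they stand 13 mm farther back than shut.
Start: joints at [1.353, 0.507, -0.238, 1.5, 0.126, 1.149, -0.155], TCP at [0.199, -0.593, 0.231] pointing down, gripper open.
Joint ranges: [-3.08, 3.08], [-0.24, 2.05], [-1.43, 1.35], [0, 2.5], [-1.52, 4.66], [0.17, 1.96], [-2.89, 2.89]. Speed limits (rad/s): [2.39, 2.39, 3.14, 3.14, 3.14, 3.14, 3.14].

INTERFACE

Orientations are given as a unit quaternion [w, x, y, z].
In Python, from station import ctrl, get_state, vision, ticket, models gives the robot as it stands. Calls block until the motion is done:
- ctrl.movep(position, orientation): joint-space move of the TCP to a pose.
- ctrl.movel(position, frame=None, max_speed=0.15): straight line of the TCP; frame=None keeps the orientation; max_speed is the mean speed in m/s.
- ctrl.set_joints(angles): joint-space move.
- ctrl.ungrasp() and ctrl.close_gripper(force=None): open the fingers fully, or close them until they stop; force is the grip in N (None keeps the last).
- ctrl.pause(seconds).
- ctrl.ik(position, orientation): joint angles nearest the present ones, or None.
- get_state(): the state.
- vision.grab_frame(name): name is "scene" or "top" or "wrist"; returns (picture, depth): 384x512x3 uint8, blue, green, red; 384x512 float32, m along the optical axis (not along the pixel's ray), 0 where there is no reading.
- vision.camera_info(name): a dict with "mtx" (3x3 intrinsics, pixels), "dist_coeffs" ([k1, k2, p1, p2, k3] as OpenCV has them; the pictures are not rectified), "R" (3x3) and "t" (3): a world point X has camera coordinates R X + t; the wrist camera has in their place "hand_eye" (4x4, takes a point from camera to tool coordinates, whose origin is the TCP and whose axes are the flange's). Camera axes: x right, y down, z forward; pixel columns grow to the right and rows downward; lengths in m; the calibration is good to about 2 mm. A picture is of the moment at which its call begins: read the wrist's pose just before it. camera_info takes no time and is no camera call.
A pose or a line that the arm cannot do raises ctrl.Unreachable and nothing moves.
- ticket.close_job(): hands the job in; it is judged then, once.
Trained networks look in the newest picture that a camera, given by its name, has taken for a name from the list of things; names that differ only in an ending like _2 or _b are one class to them, and where a whole thing is asked for, a point or a joint stands for the part that bears it (a point fixed in the world has none). Each returns a list of dicts, best first, with "p" (0 to 1); they miss things now and then, are a little off and sometimes report something else, mostly with a low value. They report only what shows in the picture. A call takes as long as a camera call. They do not tell look-alikes from the thing itself.
- models.recognise(camera, target): "point" ([column, row] in pixels, amid what is visible of it).
- models.masks_of(camera, target): "mask" (384x512 bool, what is visible of it) and "point" ([column, row] in pixels, amid what is visible of it).
The state is a dict: "time": time; "qpos": joint angles; "qd": joint speeds; "tau": joint torques, N m; "tcp_pos": TCP position; "eef_rot": TCP orientation; "contact_force": force on the tool from outside, world axes, zero at the start; "wrist_torque": the same for the moment, N m; "width": finger opening in m; "gripper_force": force on a finger pad.
Only numpy, scipy, OpenCV 4.12 (cv2) and the standard library are available. Lean on these libraries where they do the work, as an engineer would, in place of code of your own. Each camera call takes 0.05 s, during which the arm holds its last target. There are 200 camera calls.

## Working session

There is one attempt and no reset: what is moved stays moved. The work goes in short steps, each a Python script; the robot and the scene stay as the last script left them, time stands still between calls to the robot, and variables do not carry over. Pictures are saved under pics/ and viewed, at most 10 in all, crops included, and the job is handed in when it is done.

```bash
ls; mkdir -p pics
python3 - <<'E'
from station import ctrl,get_state,vision,models
import cv2,numpy as np
s=get_state();print(s)
a,_=vision.grab_frame("top");b,_=vision.grab_frame("scene")
cv2.imwrite("pics/top.png",a);cv2.imwrite("pics/scene.png",b)
for c in("top","scene"):
  print(c,vision.camera_info(c))
E
```

```text
pics
{'time': 0.0, 'qpos': array([ 1.35250901,  0.5083218 , -0.237511  ,  1.50113224,  0.12570525,
        1.14887493, -0.15477088]), 'qd': array([-1.18772485e-03,  6.28957258e-04, -7.47913853e-04, -3.35666373e-05,
        9.68748972e-04, -4.51282973e-04, -6.95140162e-04]), 'tau': array([-9.84200778e-04, -6.20597649e+01, -2.18738906e+00, -2.49657387e+01,
        1.26112474e-02,  1.18582713e-02, -4.04255411e-05]), 'tcp_pos': array([ 0.19861093, -0.59208281,  0.23043934]), 'eef_rot': array([-8.58561086e-04,  9.86920505e-01,  1.61205317e-01, -1.61934060e-04]), 'contact_force': array([-0.48901783, -0.52686225,  0.14358121]), 'wrist_torque': array([ 0.00848545, -0.01970913,  0.02352991]), 'gripper_force': 0.0, 'width': 0.08520629872905784}
top {'mtx': array([[487.18800334,   0.        , 264.99573582],
       [  0.        , 487.18800334, 192.52638775],
       [  0.        ,   0.        ,   1.        ]]), 'dist_coeffs': array([-0.16351668,  0.        ,  0.        ,  0.        ,  0.        ]), 'R': array([[ 0.00275783, -0.99996231,  0.00823197],
       [-0.98434722, -0.00416522, -0.17619079],
       [ 0.17621844, -0.00761721, -0.98432161]]), 't': array([-0.04305034,  0.47465525,  1.64380579])}
scene {'mtx': array([[395.16722441,   0.        , 263.93522807],
       [  0.        , 395.16722441, 194.32883396],
       [  0.        ,   0.        ,   1.        ]]), 'dist_coeffs': array([-0.02011654,  0.        ,  0.        ,  0.        ,  0.        ]), 'R': array([[-0.85775225,  0.51406093, -0.00155874],
       [ 0.3308407 ,  0.54970861, -0.76704946],
       [-0.39345331, -0.6584541 , -0.64158608]]), 't': array([ 0.43458174, -0.08520183,  1.27832783])}
```

View pics/top.png

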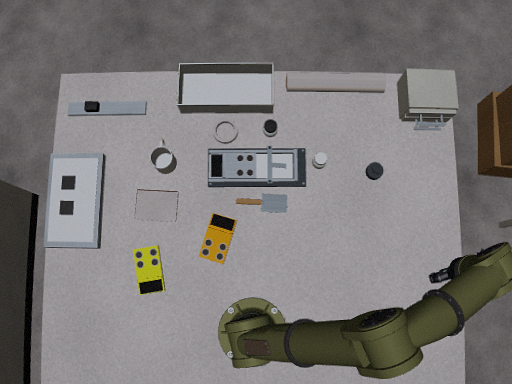

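View pics/scene.png

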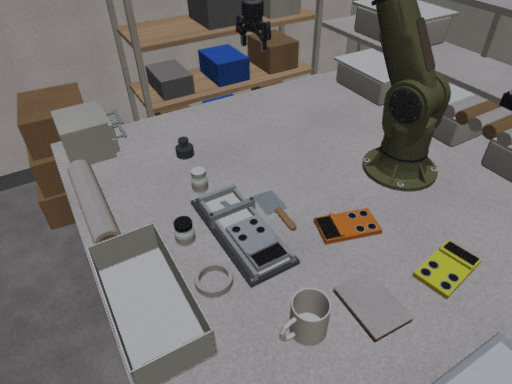

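The top picture shows the stage at about (257,167), with the carrier's pad at (218,167) and the bridge at (270,165). The orange and yellow look-alikes are at (218,237) and (148,270).

```bash
cat > h.py <<'E'
from station import ctrl,get_state,vision,models,ticket
import cv2,numpy as np
from scipy.spatial.transform import Rotation as Ro
def rot(q): return Ro.from_quat(np.roll(q,-1))
def extr(c,st=None):
    i=vision.camera_info(c)
    if "R" in i: return i,i["R"],i["t"]
    H=i["hand_eye"]; W=np.eye(4); W[:3,:3]=rot(st["eef_rot"]).as_matrix(); W[:3,3]=st["tcp_pos"]
    M=np.linalg.inv(W@H); return i,M[:3,:3],M[:3,3]
def px2w(c,px,z,st=None):
    i,R,t=extr(c,st)
    u=cv2.undistortPoints(np.array(px,float).reshape(-1,1,2),i["mtx"],i["dist_coeffs"])[:,0]
    d=np.c_[u,np.ones(len(u))]@R; o=-R.T@t
    return o+d*((z-o[2])/d[:,2])[:,None]
def w2px(c,X,st=None):
    i,R,t=extr(c,st)
    return cv2.projectPoints(np.array(X,float).reshape(-1,3),cv2.Rodrigues(R)[0],t,i["mtx"],i["dist_coeffs"])[0][:,0]
def downq(yaw): # tool z down, tool y along angle yaw
    y=np.array([np.cos(yaw),np.sin(yaw),0]);z=np.array([0,0,-1.]);x=np.cross(y,z)
    return np.roll(Ro.from_matrix(np.c_[x,y,z]).as_quat(),1)
E
python3 - <<'E'
from h import *
vision.grab_frame("top")
for n,z in(("jig",.02),("carrier",.042),("finger_pad",.043)):
  for m in models.masks_of("top",n)[:3]:
    k=m["mask"].astype(np.uint8);r=cv2.minAreaRect(cv2.findNonZero(k))
    b=px2w("top",cv2.boxPoints(r),z)
    print(n,m["p"],m["point"],k.sum(),r,b[:,:2].round(4).tolist(),px2w("top",m["point"],z).round(4))
print(vision.camera_info("wrist"),ctrl.pinch_z)
for yaw in np.arange(-3.1,3.2,.39):
  q=ctrl.ik([.56,.09,.35],downq(yaw));print(round(yaw,2),None if q is None else np.round(q,2))
E
```

```text
jig 0.86 [270.2, 168.7] 2650 ((256.0, 167.0), (40.0, 98.0), 90.0) [[0.6434, 0.1664], [0.6449, -0.1843], [0.4992, -0.1824], [0.4977, 0.1626]] [[ 0.5646 -0.0598  0.02  ]]
jig 0.64 [162.0, 160.1] 625 ((163.0294189453125, 159.11766052246094), (31.454919815063477, 23.753887176513672), 49.398704528808594) [[0.6142, 0.3941], [0.6716, 0.331], [0.5831, 0.2532], [0.5268, 0.3157]] [[0.5949 0.3268 0.02  ]]
carrier 0.95 [218.2, 241.0] 1222 ((217.44595336914062, 238.17567443847656), (26.835338592529297, 46.686134338378906), 17.10272979736328) [[0.2529, 0.1865], [0.4063, 0.1426], [0.3794, 0.0539], [0.2269, 0.0987]] [[0.3063 0.1177 0.042 ]]
carrier 0.66 [232.9, 164.9] 1180 ((233.5, 165.49998474121094), (44.99999237060547, 24.999996185302734), -0.0) [[0.5255, 0.1469], [0.6154, 0.1491], [0.6159, -0.0094], [0.5261, -0.0099]] [[0.5726 0.0712 0.042 ]]
carrier 0.63 [149.3, 271.6] 1260 ((149.15557861328125, 269.52008056640625), (47.51611328125, 27.18350601196289), 82.09283447265625) [[0.2799, 0.4134], [0.2939, 0.3198], [0.1347, 0.2927], [0.1203, 0.385]] [[0.1998 0.3516 0.042 ]]
finger_pad 0.92 [232.3, 165.
[... 1361 characters left out ...]
.4  -2.75]
-1.93 [ 0.32  0.42 -0.83  1.43  0.31  1.42 -2.44]
-1.54 [ 0.39  0.46 -0.98  1.43  0.38  1.45 -2.12]
-1.15 [ 0.42  0.47 -1.03  1.43  0.41  1.46 -1.76]
-0.76 [ 0.44  0.49 -1.07  1.43  0.43  1.47 -1.39]
-0.37 [ 0.41  0.47 -1.01  1.43  0.4   1.46 -0.97]
0.02 [ 0.42  0.48 -1.04  1.43  0.41  1.46 -0.59]
0.41 [ 0.45  0.5  -1.11  1.43  0.44  1.48 -0.24]
0.8 [ 0.48  0.53 -1.19  1.43  0.49  1.5   0.11]
1.19 [ 0.51  0.57 -1.29  1.43  0.55  1.54  0.44]
1.58 [ 0.49  0.54 -1.22  1.43  0.51  1.52  0.87]
1.97 [ 0.49  0.54 -1.22  1.43  0.51  1.52  1.26]
2.36 [ 0.49  0.54 -1.22  1.43  0.51  1.52  1.65]
2.75 [ 0.49  0.54 -1.22  1.43  0.51  1.52  2.04]
3.14 [ 0.49  0.54 -1.22  1.43  0.51  1.52  2.43]
```

Run:
```python
from h import *
ctrl.close_gripper(60)
ctrl.movep([.57,.06,.30],downq(0))
s=get_state();print(s["time"],s["tcp_pos"],s["qpos"].round(2),s["contact_force"],s["width"])
a,d=vision.grab_frame("wrist")
cv2.imwrite("pics/w1.png",a);np.savez("w1.npz",a=a,d=d,**{k:s[k] for k in("tcp_pos","eef_rot")})
for n,z in(("bridge_mouth",.038),("carrier",.042),("finger_pad",.043),("jig",.02),("stop_face",.04)):
  for m in models.recognise("wrist",n)[:2]:
    print(n,m["p"],m["point"],px2w("wrist",m["point"],z,s).round(4))
```

```text
3.7333 [0.57020245 0.05870565 0.29971816] [ 0.43  0.49 -0.94  1.52  0.4   1.34 -0.55] [-0.07919771 -0.38271321  0.82751754] 0.00013612129689624897
bridge_mouth 0.79 [266.8, 209.6] [[ 0.5811 -0.0105  0.038 ]]
carrier 0.94 [80.0, 111.8] [[0.339  0.1262 0.042 ]]
carrier 0.68 [261.0, 147.6] [[0.5728 0.0795 0.042 ]]
finger_pad 0.75 [78.3, 107.8] [[0.3383 0.1312 0.043 ]]
finger_pad 0.57 [258.8, 147.9] [[0.5698 0.0793 0.043 ]]
jig 0.18 [259.6, 148.3] [[0.5709 0.0752 0.02  ]]
stop_face 0.83 [266.2, 207.8] [[ 0.5802 -0.007   0.04  ]]
```

View pics/w1.png

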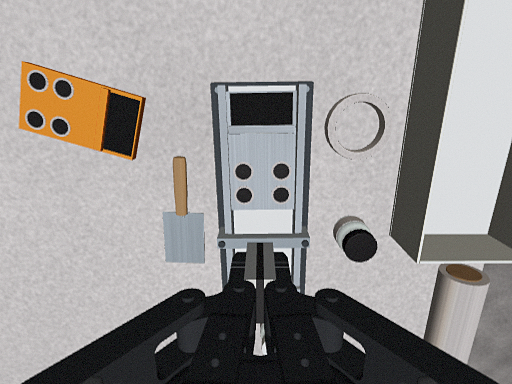

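The carrier pad is at about (262,110), the rib just below it at row 130, and the bridge bar at row 240. The fingers are shut over the bridge, and the stage is nearly aligned with the world axes.

Run:
```python
from h import *
f=np.load("w1.npz");s={k:f[k] for k in("tcp_pos","eef_rot")};a=f["a"];d=f["d"]
g=cv2.cvtColor(a,cv2.COLOR_BGR2GRAY)
k=np.zeros_like(g);k[88:132,222:300]=(g[88:132,222:300]<40)
n,l,st,c=cv2.connectedComponentsWithStats(k)
i=1+np.argmax(st[1:,4]);print("pad",st[i],c[i],px2w("wrist",c[i],.043,s).round(4))
r=cv2.minAreaRect(cv2.findNonZero((l==i).astype(np.uint8)));print(r,px2w("wrist",cv2.boxPoints(r),.043,s).round(4).tolist())
# silhouettes: base outer edge columns per row, rough by gradient
i_,R,t=extr("wrist",s)
for row in(95,110,140,160,180,200,215):
  gr=np.gradient(cv2.GaussianBlur(g,(3,3),0)[row].astype(float))
  L=205+np.argmin(gr[205:222]);Rr=300+np.argmax(gr[300:322])
  P=px2w("wrist",[[L,row],[Rr,row]],.012,s)
  print(row,L,Rr,P[:,:2].round(4).tolist())
big=cv2.resize(a[70:260,190:330],None,fx=4,fy=3.1,interpolation=cv2.INTER_CUBIC);cv2.imwrite("pics/c1.png",big)
print(d[110,260],d[150,260],(R@[.57,.13,.043]+t)[2],(R@[.57,.06,.042]+t)[2])
```

```text
pad [ 230   93   63   32 1932] [260.94616977 108.44254658] [[0.5727 0.1298 0.043 ]]
((261.0, 108.49999237060547), (61.99999237060547, 30.999996185302734), -0.0) [[0.5324, 0.1104, 0.043], [0.5336, 0.1486, 0.043], [0.612, 0.1484, 0.043], [0.6132, 0.1102, 0.043]]
95 211 313 [[0.5047, 0.1467], [0.6439, 0.1464]]
110 211 312 [[0.5037, 0.1271], [0.6436, 0.1268]]
140 213 311 [[0.5044, 0.086], [0.6443, 0.0856]]
160 214 310 [[0.5043, 0.0571], [0.6443, 0.0568]]
180 216 309 [[0.5058, 0.027], [0.6444, 0.0267]]
200 217 308 [[0.5058, -0.0044], [0.6444, -0.0047]]
215 218 307 [[0.5062, -0.0289], [0.644, -0.0292]]
0.38219574 0.39919975 0.3822705980477993 0.40508967648503014
```

View pics/c1.png

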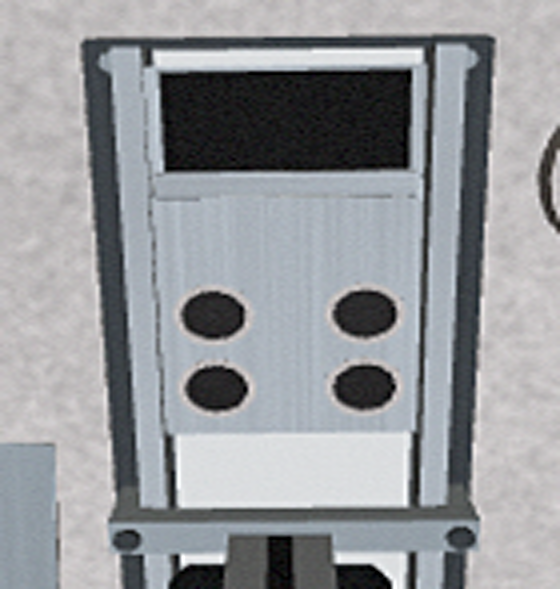

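Pad centre is (0.573, 0.129), and the measured pad size of 79x38 mm agrees with the spec. Lane yaw is about 0.005 rad and the rear edge is at y≈0.165, so travel is about 0.131 m. Next I press.

Run:
```python
from h import *
q=downq(0.005)
ctrl.movep([.573,.1235,.075],q)
ctrl.pause(.2);b=get_state();b0=b["contact_force"];print(b["time"],b["tcp_pos"],b0)
ctrl.movel([.573,.1235,.050],max_speed=.08)
z=.046
while True:
  ctrl.movel([.573,.1235,z],max_speed=.03)
  s=get_state();F=s["contact_force"]-b0
  print(round(s["time"],2),round(z,4),s["tcp_pos"].round(4),F.round(1))
  if F[2]>12 or s["tcp_pos"][2]<.0365 or z<.028: break
  z-=.0015
a,_=vision.grab_frame("wrist");cv2.imwrite("pics/w2.png",a)
np.save("b0.npy",np.r_[b0,z])
```

```text
5.1667 [0.57410251 0.12308708 0.07644332] [ 0.48178615  0.02818867 -0.02651132]
5.91 0.046 [0.573  0.1235 0.046 ] [ 0.1  0.1 -0.3]
6.16 0.0445 [0.573  0.1235 0.0445] [-0.8  0.4  0.3]
6.41 0.043 [0.5732 0.1236 0.0432] [-1.3 -0.2  1.2]
6.66 0.0415 [0.5732 0.1236 0.042 ] [-1.1 -1.   6.3]
6.91 0.04 [0.5733 0.1236 0.0407] [-2.  -0.8  6.7]
7.16 0.0385 [0.5733 0.1236 0.0393] [-2.2 -1.7  8.2]
7.41 0.037 [0.5734 0.1237 0.038 ] [-1.7 -1.2 10.6]
7.66 0.0355 [0.5734 0.1237 0.0366] [-2.3 -1.8 12. ]
7.91 0.034 [0.5735 0.1237 0.0353] [-1.9 -1.7 12.9]
```

View pics/w2.png

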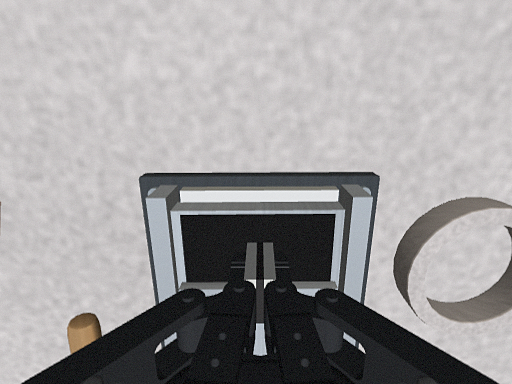

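The fingers are on the black pad near (260,260), just behind the rib, and the bed is about 7.5 mm down at 13 N. Next I push.

Run:
```python
from h import *
f=np.load("b0.npy");b0=f[:3];z=.0345;y=.1235
n=0
while y>-.03:
  st=.008 if y>.01 else .0025
  y-=st;n+=1
  ctrl.movel([.573+.005*(.1235-y),y,z],max_speed=.05)
  s=get_state();F=s["contact_force"]-b0
  print(round(s["time"],2),round(y,4),round(z,4),s["tcp_pos"].round(4),F.round(1))
  if F[1]>20 or (s["tcp_pos"][1]-y)>.006: print("stop");break
  if F[2]>50: print("hard");break
  z+=float(np.clip((F[2]-12)*.0002,-.0006,.0006)); z=min(max(z,.031),.0362)
np.save("b1.npy",np.r_[b0,z,y])
```

```text
8.27 0.1155 0.0345 [0.5745 0.1165 0.0362] [-0.7 -0.5 11.7]
8.57 0.1075 0.0344 [0.5747 0.1086 0.0362] [-1.   1.  13.2]
8.88 0.0995 0.0347 [0.5748 0.1005 0.0364] [ 0.1  0.7 12.3]
9.19 0.0915 0.0348 [0.5749 0.0925 0.0365] [ 0.7  0.5 11.9]
9.5 0.0835 0.0347 [0.5749 0.0845 0.0364] [ 0.4  0.3 11.1]
9.81 0.0755 0.0346 [0.575  0.0764 0.0362] [ 0.2  0.1 11.7]
10.12 0.0675 0.0345 [0.575  0.0685 0.0362] [ 0.  -0.  13.5]
10.43 0.0595 0.0348 [0.5751 0.0604 0.0365] [ 0.8 -0.2 12.3]
10.73 0.0515 0.0349 [0.5751 0.0523 0.0365] [-0.4 -0.4 11.7]
11.04 0.0435 0.0348 [0.5752 0.0443 0.0365] [ 0.4  0.1 12.8]
11.35 0.0355 0.035 [0.5751 0.0368 0.0363] [0.9 1.8 8.5]
11.66 0.0275 0.0344 [0.575  0.0291 0.0356] [0.3 2.3 9. ]
11.97 0.0195 0.0338 [0.5751 0.0218 0.0353] [-1.1  3.4 10.7]
12.28 0.0115 0.0335 [0.5753 0.0149 0.0351] [-0.2  6.8  9.3]
12.58 0.0035 0.033 [0.5759 0.0062 0.0351] [ 0.4  3.7 13.7]
12.83 0.001 0.0333 [0.5755 0.0034 0.0351] [-0.3  4.3 11.4]
13.08 -0.0015 0.0332 [0.5756 0.0013 0.0351] [-0.9  4.  12.5]
13.33 -0.004 0.0333 [ 0.5755 -0.0013  0.0351] [-1.5  4.6 12.9]
13.58 -0.0065 0.0335 [ 0.5754 -0.004   0.0351] [ 0.4  3.7 11.2]
13.83 -0.009 0.0333 [ 0.5755 -0.0063  0.0351] [-0.4  4.2 11.6]
14.08 -0.0115 0.0333 [ 0.5756 -0.0087  0.0351] [-0.2  4.9 12.6]
14.33 -0.014 0.0334 [ 0.5755 -0.0114  0.0351] [-0.6  4.  11.3]
14.58 -0.0165 0.0332 [ 0.5757 -0.0131  0.0351] [-0.7  5.4 11.9]
14.83 -0.019 0.0332 [ 0.5759 -0.0133  0.0351] [ 0.2 11.5  9.4]
15.08 -0.0215 0.0327 [ 0.576  -0.0133  0.0351] [-1.8 15.9 11.9]
stop
```

Motion stalled at y=-0.0133 with the force rising from 5 to 16 N, which means it is on the stop. I relax the forward load, then lift off and look.

Run:
```python
from h import *
b0=np.load("b0.npy")[:3]
ctrl.movel([.5747,-.0165,.0330],max_speed=.03)
s=get_state();print(s["tcp_pos"].round(4),(s["contact_force"]-b0).round(1))
ctrl.movel([.5745,-.0130,.050],max_speed=.05)
s=get_state();print(s["tcp_pos"].round(4),(s["contact_force"]-b0).round(1))
ctrl.movel([.5745,.02,.10],max_speed=.1)
ctrl.movel([.5745,.09,.30],max_speed=.2)
ctrl.pause(.3)
s=get_state();a,d=vision.grab_frame("wrist");cv2.imwrite("pics/w3.png",cv2.resize(a[60:384,150:370],None,fx=2.5,fy=1.8,interpolation=cv2.INTER_CUBIC))
g=cv2.cvtColor(a,cv2.COLOR_BGR2GRAY)
# expected pad, home
w=w2px("wrist",[[.574,-.0025,.039]],s)[0];print("exp",w,s["time"],s["contact_force"])
u,v=w.astype(int);k=np.zeros_like(g);k[v-35:v+35,u-42:u+42]=g[v-35:v+35,u-42:u+42]<40
n,l,st,c=cv2.connectedComponentsWithStats(k)
for i in range(1,n):
  if st[i,4]>200: 
    r=cv2.minAreaRect(cv2.findNonZero((l==i).astype(np.uint8)));print(st[i],px2w("wrist",cv2.boxPoints(r),.039,s)[:,:2].round(4).tolist())
t,_=vision.grab_frame("top");tt=cv2.resize(t[135:200,195:335],None,fx=5,fy=5,interpolation=cv2.INTER_CUBIC);cv2.imwrite("pics/t3.png",tt)
```

```text
[ 0.576  -0.0132  0.0351] [-3.4  5.5 16.5]
[ 0.5742 -0.0137  0.0499] [-0.7 -0.7  0.3]
exp [258.68164914 224.70529145] 18.1583 [1.04227544 0.2478458  0.50787108]
[ 233  213   54   25 1297] [[0.5368, 0.0157], [0.6135, 0.0161], [0.6147, -0.0221], [0.5359, -0.0225]]
```

View pics/w3.png

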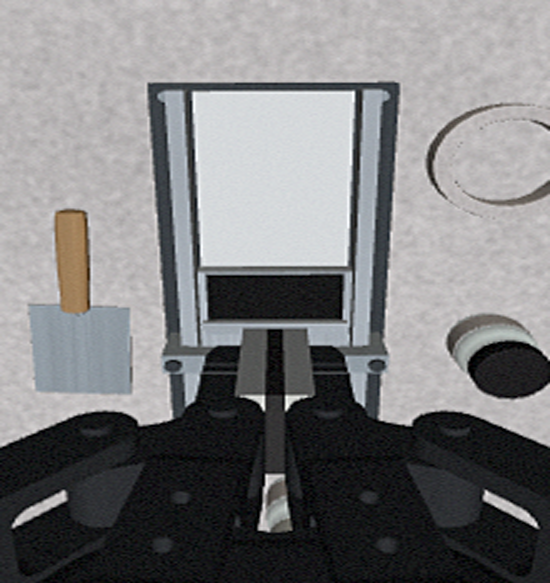

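View pics/t3.png

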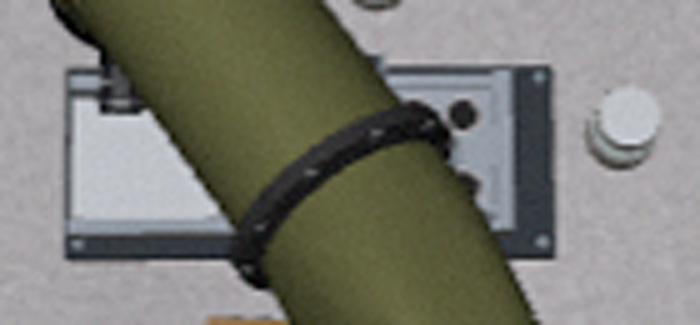

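The carrier sits straight under the bridge, with its pad at y≈-0.003 and the front samples up by the stop. I run one check against the stage's rear edge, then hand in.

Run:
```python
from h import *
s=get_state();a,_=vision.grab_frame("wrist");g=cv2.cvtColor(a,cv2.COLOR_BGR2GRAY).astype(float)
r=95+np.argmin(np.gradient(g[95:118,235:280].mean(1)))
e=px2w("wrist",[[258,r]],.012,s)[0,1]
k=np.zeros(g.shape,np.uint8);k[190:260,217:301]=g[190:260,217:301]<40
n,l,st,c=cv2.connectedComponentsWithStats(k);i=1+np.argmax(st[1:,4])
p=px2w("wrist",c[i],.039,s)[0];x=.175-.058-0+0
print(r,e,p,"carrier x in jig",e-p[1]-.175+.058)
if .044<e-p[1]-.117<.057: print(ticket.close_job(),get_state()["time"])
```

```text
105 0.1648311422954883 [ 0.57533451 -0.00212048  0.039     ] carrier x in jig 0.04995161865255452
the job is handed in; nothing more can be done
the job is handed in; nothing more can be done
```

The carrier is home against the end stop, measured at x ≈ 50 mm in the stage frame. The hand is clear and I have handed the job in; no verdict was shown.

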